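Register the stamp on a ring blank in the keyed jig

TASK

Lay the round wooden ring blank flat in the round pocket of the stamping jig. Then take the stamp from its stand and push its keyed pilot through the ring into the hub below, turning it until the key slips into the keyway and the rubber face is fully down on the ring. Finish while still gripping the stamp's handle and pressing it down with about 12 N, as the ink takes; leave the square blank, the jar and the phone where they are.

Things in the scene. Friction and masses are not known exactly. Their poses are not given: they have to be found in the camera images.
- ring_center (a point): Loose round wooden ring lying flat on the table: 60 mm outside diameter, 38 mm hole, 18 mm thick. The point is at its centre, half-way up (9 mm above its underside); z is up along its axis. Its place and the square blank's may be swapped.
- square_center (a point): Loose square wooden frame (60 x 60 mm, 38 x 38 mm hole, 18 mm thick), not wanted, leave it where it lies. The point is at its centre, half-way up.
- jig_pocket (a point): Centre of the floor of the jig's round pocket (64 mm wide, 6 mm deep), 40 mm above the table; z up. In the floor, on the same axis, is an aluminium hub: bore 21.6 mm wide, 34 mm deep, with a keyway 7.6 mm wide reaching 16.5 mm from the axis towards +x. A metal line on the block's top marks that side. A seated ring stands 12 mm proud of the block.
- stamp_grip (a point): Loose stamp (about 250 g), upright in its stand. The point is the centre of its wooden handle, 28 x 28 mm square (flats across x and y), 60 mm tall; z up. It is 30 mm below the handle's top, 40 mm above the rubber face. Home on the ring it is 58 mm above the pocket's floor, its +x along the jig's +x; with the key still standing on the pocket's floor it is 77 mm above.
- stand: Fixed plywood stand of the stamp, 80 x 80 mm and 50 mm high, with a 41 mm hole right through; origin at the centre of its underside. The stamp's pilot hangs in the hole and its face rests on the stand's top, so the stamp must be lifted 50 mm to clear it.
- jar_center (a point): Bystander: glass jar with a clay flower on top, 68 mm in diameter, about 117 mm high; the point is on its axis 50 mm up.
- phone_center (a point): Bystander: black phone lying flat, 72 x 148 x 8 mm; the point is at its centre.
- stamp: Same stamp, origin at the centre of its rubber face (underside of a flange 56 mm wide, 10 mm thick, with a rim tab 8 mm wide out to 36 mm towards +x). Below it a steel pilot 20 mm in diameter, 44 mm long, the last 4 mm tapered to 14 mm. A key under the tab, 6 mm wide, reaches 15 mm from the axis towards +x and runs from the face to 37 mm below it, ending in a V.
- jig: Fixed wooden stamping jig: block 100 x 100 mm, 46 mm high, round pocket in the middle of its top; origin at the centre of its underside, keyway towards +x.
- ring_blank: The same round ring; origin at the centre of its underside.
Mind the look-alikes: they are no part of the job. What is shaped like the stamp but blue is not meant. Leave any blue look-alike of the ring_blank alone.

How it is judged:
By the outcome, as a careful person would: the job done as asked, in the order asked, and still so for the second after the job is handed in, while the arm keeps its last pose, push and grip.
It also fails if it takes over 58 s, if anything falls off the work surface, if the arm or the gripper's body presses on something with over 40 N, if the wrist force passes 120 N, or if a joint passes its speed limit or range.

ROBOT

A 6-joint arm with a two-finger parallel gripper is mounted at the origin on the work surface. World frame = base frame: x ahead of the robot, y to its left, z up, the work surface at z = 0. Lengths are in mm, angles in degrees, forces in N, time in s.
With the tool pointing down it reaches from about 325 to 900 mm from the base axis. Payload 6.1 kg.
Tool frame: the origin (TCP) lies between the finger pads; the fingertips stand ctrl.finger_overhang ahead of it and the grasp point (between the pads) lies 2 mm behind it (ctrl.finger_overhang is the distance from the TCP to the fingertips, in mm); z points along the fingers, y is the line along which they close (so a half turn about z gives the same grasp; the last joint's range is limited). The gripper opens to 87 mm and grips with 3 to 60 N. Pads are 19 mm wide; open, the fingers measure 117 mm over their backs; the gripper's body (75 mm by 190 mm) begins 51 mm behind the grasp point.
Start: joints at [65.254, 12.628, 87.462, -0, 79.91, -7.225], TCP at [188.158, 595.997, 201.338] pointing down, gripper open.
Joint ranges: [-170.65, 170.65], [-52.31, 119.04], [5.05, 147.46], [-71.25, 251.25], [11.57, 151.72], [-153.62, 153.62]. Speed limits (degrees/s): [147.25, 147.25, 172.46, 180, 180, 180].

INTERFACE

Orientations are given as a 3x3 rotation matrix whose columns are the frame's x, y, z axes.
In Python, from station import ctrl gives the robot as it stands.
- The arm moves only by the tool step_arm, never from a script. Its argument "plan" is a list of rows, each a list of 3 entries, a list of its own where there are three numbers: the turn, a rotation vector about the world's x, y, z scaled (see below), then the shift along the world's x, y, z scaled (see below), then the opening, from 0 (shut) to 1 (fully open). In form: [[[wx, wy, wz], [tx, ty, tz], jaw], ...]. A call has 1 to 10 rows; each row is the pose to reach, as a shift and turn from the pose commanded when the call began, turning the shorter way round; what a row does not reach only later rows make up. The controller multiplies each number of a shift by 0.3 m and each number of a turn by 180 degrees. A row lasts 1/10 s, in which the tool goes at most 50 mm and 8.59 degrees, less where a joint would pass 70% of its speed; a pose out of reach is approached as far as the arm can. A call with a number of a shift or a turn outside -1 to 1 is refused whole. A call with a gripper value outside its range is refused whole. The fingers move at their own pace and stop on an object; the grip force is fixed at half the most. Time passes only in rows, so rows that repeat a pose let the fingers close. It gives the time, the measured TCP pose, the force, the opening and the grip force at its end, in the units of the state.
- ctrl.observe(): the state, without advancing time (a new reading comes with each control period).
- ctrl.read_camera(name): name is "side" or "top"; returns a dict with "image" (420x560x3 uint8, red, green, blue), "intrinsics" (3x3 intrinsics, pixels), "eye" and "rotation" of the camera in the world. Camera axes: x right, y up, looking along -z (the intrinsics and any distortion apply to the point x, -y, -z); pixel columns grow to the right and rows downward; lengths in mm; the calibration is good to about 2 mm. A picture is of the moment at which its call begins. There is no depth.
- ctrl.close_job(): hands the job in; it is judged then, once.
Trained networks look in a picture, given as the dict that the camera call returned (one of the last four; its "shot" number tells which), for a name from the list of things; names that differ only in an ending like _2 or _b are one class to them, and where a whole thing is asked for, a point or a joint stands for the part that bears it (a point fixed in the world has none). Each returns a list of dicts, best first, with "p" (0 to 1); they miss things now and then, are a little off and sometimes report something else, mostly with a low value. They report only what shows in the picture. A call takes as long as a camera call. They do not tell look-alikes from the thing itself.
- ctrl.recognise(picture, label): "pixel" ([column, row] in pixels, amid what is visible of it).
- ctrl.outline_of(picture, label): "pixels" (420x560 bool, what is visible of it) and "pixel" ([column, row] in pixels, amid what is visible of it).
The state is a dict: "time": time; "joint_pos": joint angles; "dq": joint speeds; "tau": joint torques, N m; "tool_pos": TCP position; "tcp_rot": TCP orientation; "force": force on the tool from outside, world axes, zero at the start; "ft_torque": the same for the moment, N m; "gripper_width": finger opening in mm; "grasp_force": force on a finger pad.
Only numpy, scipy, OpenCV 4.12 (cv2) and the standard library are available. Lean on these libraries where they do the work, as an engineer would, in place of code of your own. Each camera call takes 0.05 s, during which the arm holds its last target. There are 200 camera calls.

## Working session

There is one attempt and no reset: what is moved stays moved. The work goes in short steps, Python scripts to look and compute and a tool call to move; the robot and the scene stay as the last step left them, time stands still between calls to the robot, and variables do not carry over. Pictures are saved under pics/ and viewed, at most 10 in all, crops included, and the job is handed in when it is done.

Besides the shell and the picture viewer there is one more tool, called after "Emit:" as name([rows], argument=value, ...), one row to a line, values as JSON. step_arm: Moves the arm, as the interface text tells. Its arguments: {"type":"object","properties":{"plan":{"type":"array","items":{"type":"array"}}},"required":["plan"]}

```bash
mkdir -p pics; ls
cat > h.py <<'E'
import numpy as np, cv2
from station import ctrl
def ray(P,px):
    K=np.array(P["intrinsics"]);d=np.linalg.inv(K)@[px[0],px[1],1]
    R=np.array(P["rotation"]);return np.array(P["eye"]),R@[d[0],-d[1],-d[2]]
def at(P,px,z):
    e,d=ray(P,px);return e+d*(z-e[2])/d[2]
def proj(P,X):
    c=np.array(P["rotation"]).T@(np.array(X)-P["eye"]);k=np.array(P["intrinsics"])@[c[0],-c[1],-c[2]];return k[:2]/k[2]
def save(P,n): cv2.imwrite("pics/"+n,cv2.cvtColor(P["image"],cv2.COLOR_RGB2BGR))
E
python3 - <<'E'
from h import *
o=ctrl.observe();print(o,ctrl.finger_overhang)
Z=dict(ring_center=9,square_center=9,jig=46,stamp_grip=120,stand=50,stamp=90,jar_center=50,phone_center=8,ring_blank=9)
for n in("top","side"):
    P=ctrl.read_camera(n);save(P,n+"0.png");print(n,{k:np.array(v).round(3).tolist() for k,v in P.items() if k!="image" and k!='shot'})
    for l,z in Z.items():
        for d in ctrl.recognise(P,l)[:3]: print(l,round(d["p"],2),np.round(d["pixel"],1),at(P,d["pixel"],z).round(1))
E
```

```text
pics
{'time': 0.0, 'joint_pos': array([ 6.52510500e+01,  1.26738229e+01,  8.75250731e+01,  9.20043133e-04,
        7.99095552e+01, -7.22412059e+00]), 'dq': array([-0.03034558,  0.06646637,  0.05300389, -0.03067735,  0.01793135,
       -0.05218365]), 'tau': array([ 2.27672288e-03, -4.94605207e+01, -3.87384474e+01,  7.00025889e-02,
        5.69223531e-02, -2.17351535e-04]), 'tool_pos': array([187.91498179, 595.40192014, 200.25901688]), 'tcp_rot': array([[-9.53585595e-01,  3.01121009e-01, -8.06776421e-04],
       [ 3.01121983e-01,  9.53584091e-01, -1.71235425e-03],
       [ 2.53703320e-04, -1.87581446e-03, -9.99998208e-01]]), 'force': array([-0.33476586,  0.1591397 ,  0.65715697]), 'ft_torque': array([-0.00060086, -0.00416623, -0.00340689]), 'grasp_force': 0.0, 'gripper_width': 86.8361820929981} 17.0
top {'intrinsics': [[382.452, 0.0, 277.824], [0.0, 382.452, 206.46], [0.0, 0.0, 1.0]], 'eye': [399.156, -28.904, 883.289], 'rotation': [[0.021, 0.987, -0.159], [-1.0, 0.019, -0.014], [-0.011, 0.159, 0.987]]}
ring_center 0.94 [170.5 307.9] [306.2 217.5   9. ]
ring_center 0.74 [150.3 253.7] [
[... 989 characters left out ...]
_center 0.55 [165.9 213.5] [313.4 213.5   9. ]
square_center 0.77 [261.6 182.3] [615.9 255.5   9. ]
jig 0.64 [279.5 225.8] [506.9 -45.8  46. ]
stamp_grip 0.95 [337.  259.4] [ 475.9 -295.7  120. ]
stamp_grip 0.67 [295.3 293.4] [ 371.7 -332.5  120. ]
stamp_grip 0.32 [200.9 194.8] [363.5  51.9 120. ]
stand 0.94 [333.3 282.4] [ 489.4 -273.2   50. ]
stamp 0.84 [295.4 292.5] [ 391.4 -301.2   90. ]
stamp 0.58 [335.6 254.6] [ 509.1 -250.1   90. ]
jar_center 0.67 [356.6 196. ] [746.7 -24.9  50. ]
phone_center 0.72 [392.6 253. ] [ 693.1 -217.9    8. ]
ring_blank 0.81 [202.  197.5] [426.2 252.4   9. ]
ring_blank 0.55 [168.9 211. ] [324.  222.8   9. ]
ring_blank 0.42 [338.3 256.2] [ 583.1 -168.1    9. ]
```

View pics/top0.png

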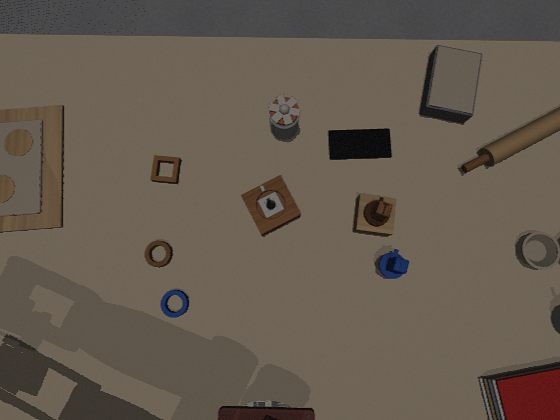

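View pics/side0.png

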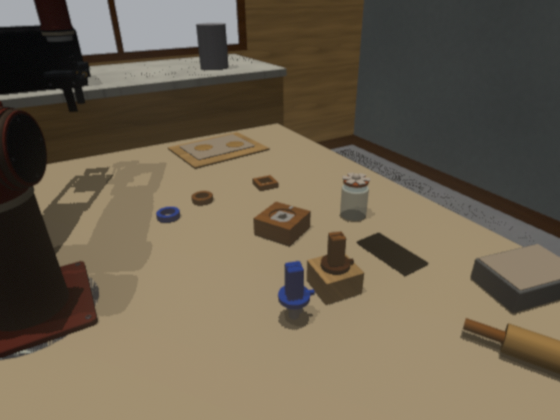

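The top view shows the wooden ring at (158,253), the blue ring at (175,304), the square at (166,169), the jig turned at (271,205), the brown stamp in its stand at (377,212) and the blue stamp at (393,264). Next I'll look at magnified crops and the outlines.

Run:
```python
from h import *
T=ctrl.read_camera("top");S=ctrl.read_camera("side")
def crop(P,c,r,w=40,h=40,f=5):
    im=cv2.cvtColor(P["image"],cv2.COLOR_RGB2BGR)[r-h:r+h,c-w:c+w];return cv2.resize(np.clip(im*1.8,0,255).astype(np.uint8),(390,290),interpolation=cv2.INTER_CUBIC)
a=np.vstack([np.hstack([crop(T,271,205,43,32),crop(T,377,212,43,32)]),np.hstack([crop(S,283,222,43,32),crop(S,336,262,54,40)])])
cv2.imwrite("pics/crops.png",a)
for n,P in(("top",T),("side",S)):
    for l in("ring_blank","square_center","jig","stand","stamp","stamp_grip"):
        for d in ctrl.outline_of(P,l)[:2]:
            m=d["pixels"].astype(np.uint8);cs,_=cv2.findContours(m,0,1);c=max(cs,key=cv2.contourArea)
            p=cv2.approxPolyDP(c,3,True)[:,0]
            print(n,l,round(d["p"],2),np.round(d["pixel"],1),m.sum(),cv2.boundingRect(c),p.tolist() if len(p)<9 else len(p), np.round(cv2.fitEllipse(c)[0],1))
            if l=="ring_blank":
                e=np.array(cv2.fitEllipse(c)[0]);print(at(P,e,9).round(1),at(P,e,18).round(1), "top rim proj", [proj(P,at(P,e,12)+[dx,dy,0]).round(1).tolist() for dx,dy in((30,0),(-30,0),(0,30),(0,-30))])
```

```text
top ring_blank 0.72 [169.7 308.6] 459 (160, 290, 29, 28) [[179, 290], [163, 295], [160, 306], [166, 315], [178, 316], [185, 311], [188, 299]] [174.1 303.1]
[316.8 210.2   9. ] [317.7 207.7  18. ] top rim proj [[174.9, 289.3], [173.2, 317.0], [160.7, 302.8], [187.5, 303.4]]
top ring_blank 0.71 [150.1 252. ] 367 (144, 241, 28, 26) [[151, 242], [144, 251], [146, 261], [154, 266], [165, 264], [171, 256], [170, 248], [163, 242]] [157.3 253.5]
[425.7 255.5   9. ] [425.4 252.6  18. ] top rim proj [[158.3, 240.3], [156.4, 266.9], [144.2, 253.2], [170.5, 253.8]]
top square_center 0.73 [160.5 163.6] 507 (151, 155, 29, 28) [[155, 155], [151, 179], [175, 182], [179, 160]] [164.9 168.9]
top square_center 0.47 [373.  210.7] 576 (363, 198, 28, 28) [[381, 198], [364, 208], [364, 218], [372, 225], [380, 225], [388, 218], [390, 205]] [376.7 212.2]
top jig 0.63 [269.2 205.1] 2097 (241, 176, 60, 60) [[279, 176], [241, 195], [262, 235], [300, 214]] [270.5 205.3]
top stamp 0.78 [377.  212.1] 590 (363, 198, 29, 28) [[381, 198], [364, 207], [364, 218], [372, 225], [381, 225], [389, 217], [391, 205]] [376.9 
[... 990 characters left out ...]
 0.79 [263.7 183.9] 276 (252, 176, 26, 14) [[252, 180], [259, 189], [277, 185], [270, 176]] [264.3 182.3]
side jig 0.76 [279.6 224.2] 1864 (253, 201, 58, 45) [[274, 201], [253, 218], [253, 233], [289, 245], [309, 226], [310, 211]] [281.5 222.5]
side stand 0.93 [331.9 284.3] 1595 (306, 257, 58, 47) 10 [333.5 279.5]
side stamp 0.69 [295.5 291. ] 1260 (278, 261, 37, 58) 10 [294.5 289.4]
side stamp 0.64 [337.2 257.3] 925 (321, 231, 33, 44) 10 [335.9 254.7]
side stamp_grip 0.83 [336.9 258.4] 966 (320, 231, 34, 44) 10 [335.6 254.7]
side stamp_grip 0.7 [293.9 291.7] 1219 (278, 261, 36, 58) [[299, 261], [285, 263], [285, 284], [278, 297], [291, 318], [297, 317], [313, 292], [303, 285]] [294.1 289.4]
```

View pics/crops.png

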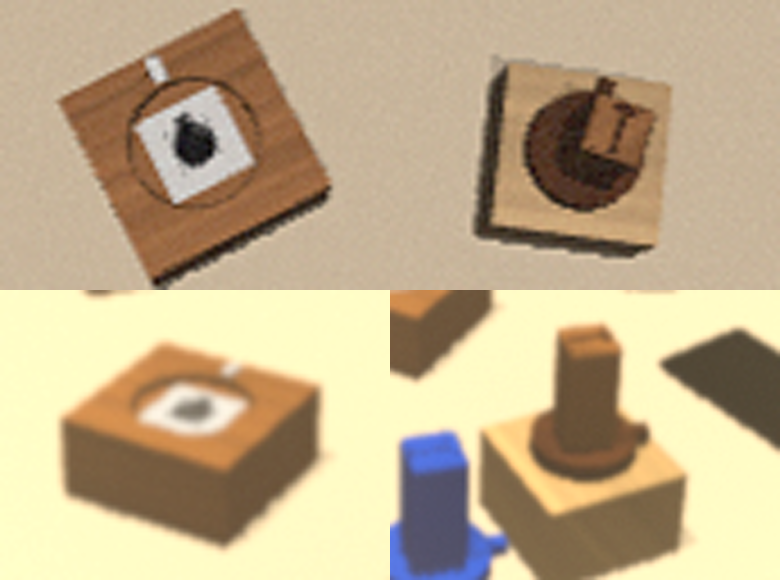

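The crops show the jig's keyway mark at about (368−…) i.e. top px (305,195)→ near (305−37)≈(268,188), up-left of its centre. The stamp's tab points up and slightly right in the top view, roughly +x. Now a silhouette fit in both views for the poses.

```bash
cat > fit.py <<'E'
from h import *
from scipy.optimize import minimize
def rz(a): c,s=np.cos(a),np.sin(a); return np.array([[c,-s,0],[s,c,0],[0,0,1]])
def box(hx,hy,z0,z1,cx=0): return np.array([[cx+a*hx,b*hy,z] for a in(-1,1) for b in(-1,1) for z in(z0,z1)])
t=np.linspace(0,2*np.pi,60)
def disc(r,z0,z1): return np.vstack([np.c_[r*np.cos(t),r*np.sin(t),0*t+z] for z in(z0,z1)])
MODELS=dict(jig=[box(50,50,0,46)],stamp=[disc(28,0,10),box(5,4,0,10,31),box(14,14,10,70)],ring=[disc(30,0,18)],stand=[box(40,40,0,50)])
def sil(P,parts,x,y,z,yaw):
    m=np.zeros((420,560),np.uint8)
    F=4;m=np.zeros((420*F,560*F),np.uint8)
    for p in parts:
        q=np.array([proj(P,v) for v in p@rz(yaw).T+[x,y,z]])
        h=cv2.convexHull(((q+.5)*F*16).astype(np.int32));cv2.fillPoly(m,[h],1,shift=4)
    return cv2.resize(m.astype(np.float32),(560,420),interpolation=cv2.INTER_AREA)
def fit(PM,name,x0,z=0,holes=False):
    def cost(v): return sum(1-np.minimum(s:=sil(P,MODELS[name],v[0],v[1],z,v[2]),M).sum()/np.maximum(s,M).sum() for P,M in PM)
    best=None
    for dy in(0,.1,-.1):
        r=minimize(cost,[x0[0],x0[1],x0[2]+dy],method="Nelder-Mead",options=dict(initial_simplex=np.array([x0[0],x0[1],x0[2]+dy])+np.array([[0,0,0],[6,0,0],[0,6,0],[0,0,.12]]),xatol=.02,fatol=1e-5,maxiter=120))
        if best is None or r.fun<best.fun: best=r
    return best
def mask(P,label,px):
    ds=ctrl.outline_of(P,label)
    d=min(ds,key=lambda d:np.hypot(*(np.array(d["pixel"])-px)));return d["pixels"].astype(np.float32)
E
python3 - <<'E'
from fit import *
T=ctrl.read_camera("top");S=ctrl.read_camera("side")
for name,x0,z,pt,ps in(("jig",(540,-10,.4),0,(270,205),(281,222)),("stamp",(505,-215,-.1),50,(377,212),(336,255))):
    a=(T,mask(T,name,pt));b=(S,mask(S,name,ps))
    for PM in([a,b],[a],[b]):
        r=fit(PM,name,x0,z);print(name,r.x[:2].round(1),np.degrees(r.x[2]).round(1),round(r.fun/len(PM),3))
b=(S,mask(S,"stand",(332,284)))
mk=(268,191)
print("mark",at(T,mk,46).round(1), "hole",at(T,(334-0+0,0),46)[:0])
im=T["image"].astype(int);
# white patch (hub) centroid and mark
g=im.min(2);ys,xs=np.where(g>150)
sel=(abs(xs-270)<25)&(abs(ys-205)<25);n,l,st,ce=cv2.connectedComponentsWithStats((g>150).astype(np.uint8)[180:232,244:298])
for i in range(1,n):
    if st[i,4]>3: c=ce[i]+[244,180];print(st[i,4],c.round(1),at(T,c,46).round(1),at(T,c,40).round(1))
E
```

```text
jig [5.391e+02 5.000e-01] 29.2 0.029
jig [539.4   0.7] 28.8 0.031
jig [538.5   0.9] 29.7 0.024
stamp [ 523.  -231.7] -11.1 0.081
stamp [ 522.7 -231.2] -17.8 0.046
stamp [ 522.5 -231.7] -25.1 0.063
mark [568.2   5.5  46. ] hole []
```

The two views agree: ring at (425.6, 255.4), jig at (539.1, 0.5) turned about 29°, stamp at about (522.7, −231.5) turned about −16°. The flat jaws will square the handle up. Moving to the ring now.

Emit:
step_arm([
  [[0,0,0],[0.66,-0.95,-0.2],1],
  [[0,0,0],[0.66,-0.95,-0.2],1],
  [[0,0,0],[0.66,-0.95,-0.2],1],
  [[0,0,0],[0.66,-0.95,-0.2],1],
  [[0,0,0],[0.66,-0.95,-0.2],1],
  [[0,0,0],[0.66,-0.95,-0.2],1],
  [[0,0,0],[0.66,-0.95,-0.2],1],
  [[0,0,0],[0.66,-0.95,-0.2],1],
  [[0,0,0],[0.66,-0.95,-0.2],1],
  [[0,0,0],[0.66,-0.95,-0.2],1],
])

```text
time: 3.05
tool_pos: [385.9, 311.8, 141.7]
tcp_rot: [[-0.954, 0.301, 0.0], [0.301, 0.954, 0.001], [0.0, 0.001, -1.0]]
force: [0.6, -0.3, 0.6]
gripper_width: 87.0
grasp_force: 0.0
```

Emit:
step_arm([
  [[0,0,0],[0.132,-0.188,-0.1],1],
  [[0,0,0],[0.132,-0.188,-0.2],1],
  [[0,0,0],[0.132,-0.188,-0.28],1],
  [[0,0,0],[0.132,-0.188,-0.33],1],
  [[0,0,0],[0.132,-0.188,-0.37],1],
  [[0,0,0],[0.132,-0.188,-0.384],1],
  [[0,0,0],[0.132,-0.188,-0.384],1],
])

```text
time: 3.75
tool_pos: [425.3, 255.4, 26.0]
tcp_rot: [[-0.954, 0.299, -0.0], [0.299, 0.954, -0.0], [0.0, -0.0, -1.0]]
force: [0.6, -0.4, 0.4]
gripper_width: 86.9
grasp_force: 0.0
```

Emit:
step_arm([
  [[0,0,0],[0,0,0],0],
  [[0,0,0],[0,0,0],0],
  [[0,0,0],[0,0,0],0],
  [[0,0,0],[0,0,0],0],
  [[0,0,0],[0,0,0],0],
  [[0,0,0],[0,0,0],0],
  [[0,0,0],[0,0,0],0],
])

```text
time: 4.45
tool_pos: [425.8, 254.5, 26.2]
tcp_rot: [[-0.954, 0.301, 0.0], [0.301, 0.954, -0.0], [-0.0, -0.0, -1.0]]
force: [-0.2, 0.5, -0.3]
gripper_width: 39.4
grasp_force: 0.0
```

Run:
```python
from h import *
o=ctrl.observe();print(o["time"],o["tool_pos"],o["gripper_width"],o["grasp_force"],o["force"])
S=ctrl.read_camera("side");T=ctrl.read_camera("top")
f=lambda P,c,r:cv2.resize(np.clip(cv2.cvtColor(P["image"],cv2.COLOR_RGB2BGR)[r-50:r+50,c-50:c+50]*1.5,0,255).astype(np.uint8),(400,400),interpolation=cv2.INTER_CUBIC)
cv2.imwrite("pics/g1.png",np.hstack([f(S,200,190),f(T,165,245)]))
```

```text
4.45 [425.77714368 254.52149991  26.15812409] 39.382756467900684 0.0 [-0.16553866  0.48298264 -0.31661556]
```

View pics/g1.png

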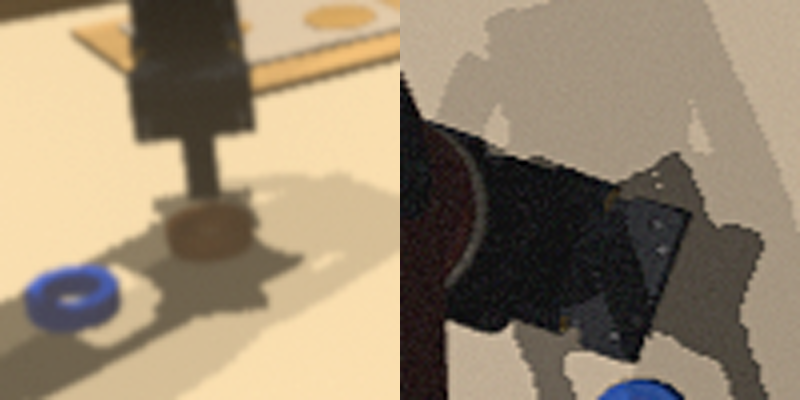

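The fingers look as if they end at the ring's top rather than around it, at crop (200,195). I'll check that against the projection.

Run:
```python
from h import *
o=ctrl.observe()
S=ctrl.read_camera("side");T=ctrl.read_camera("top")
c=lambda X:((proj(S,X)-[150,140])*4).round(0)
y=o["tcp_rot"][:,1];p=o["tool_pos"]
for s in(-19.7,0,19.7):
  for z in(0,9,18,26,40,77): print(s,z,c([*(p+y*s)[:2],z]))
print("ring near bottom",c([425.6,225.4,0]),"near top",c([425.6,225.4,18]),"far top",c([425.6,285.4,18]),"left",c([395,255,18]),"right",c([455,255,18]))
print(o["time"],ctrl.finger_overhang,o["gripper_width"])
```

```text
-19.7 0 [209. 253.]
-19.7 9 [208. 242.]
-19.7 18 [206. 230.]
-19.7 26 [205. 220.]
-19.7 40 [203. 201.]
-19.7 77 [197. 152.]
0 0 [208. 240.]
0 9 [206. 229.]
0 18 [205. 217.]
0 26 [204. 207.]
0 40 [202. 189.]
0 77 [196. 140.]
19.7 0 [207. 228.]
19.7 9 [205. 217.]
19.7 18 [204. 205.]
19.7 26 [203. 195.]
19.7 40 [200. 177.]
19.7 77 [195. 129.]
ring near bottom [222. 257.] near top [219. 234.] far top [190. 201.] left [162. 228.] right [244. 208.]
4.55 17.0 31.041870104341623
```

Run:
```python
from h import *
S=ctrl.read_camera("side");o=ctrl.observe();print(o["time"],o["gripper_width"],o["grasp_force"],o["tool_pos"],o["force"])
im=cv2.cvtColor(S["image"],cv2.COLOR_RGB2BGR)[165:215,160:250]
im=np.clip((im/255.)**.5*255,0,255).astype(np.uint8)
cv2.imwrite("pics/g2.png",cv2.resize(im,(800,444),interpolation=cv2.INTER_NEAREST))
```

```text
4.7 19.07758523392679 0.0 [425.73773322 254.57870956  26.09409775] [ 0.09524456 -0.20794571  0.64767634]
```

View pics/g2.png

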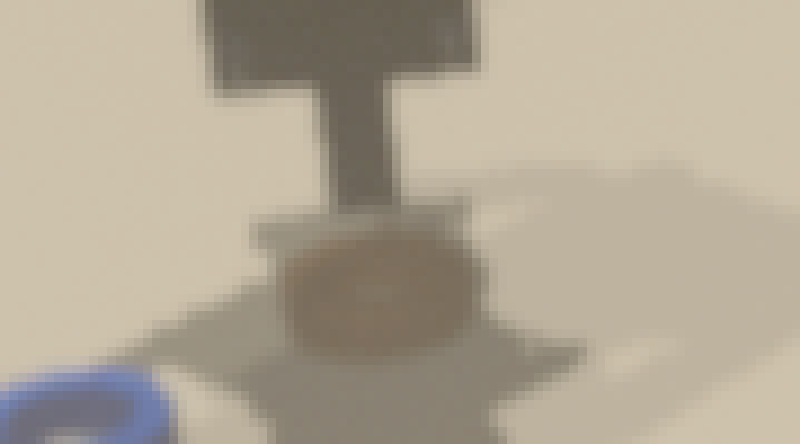

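The picture suggests the fingertips end about 30 mm higher than reported: stem end at px (201,189) with the ring unobstructed. I'll test that with predicted tip points overlaid on the start picture and on the current one.

Run:
```python
from h import *
S=ctrl.read_camera("side");o=ctrl.observe();print(o["time"],o["gripper_width"],o["tool_pos"],o["force"])
A=cv2.imread("pics/side0.png");B=cv2.cvtColor(S["image"],cv2.COLOR_RGB2BGR)
def panel(im,x0,y0,w,pts):
    f=400/w;c=im[y0:y0+w,x0:x0+w];c=cv2.resize(((c/255.)**.6*255).astype(np.uint8),(400,400),interpolation=cv2.INTER_CUBIC)
    for X,col in pts:
        q=(proj(S,X)-[x0,y0]+.5)*f;cv2.circle(c,tuple(int(v) for v in q),3,col,-1);print(col,proj(S,X).round(1))
    return c
y=o["tcp_rot"][:,1]
def pts(p,w):
    p=np.array(p);L=[]
    for s in(-w/2-7,w/2+7):
        L+=[((p+y*s)-[0,0,17],(0,0,255)),((p+y*s)+[0,0,53],(0,255,0))]
    return L
cv2.imwrite("pics/g3.png",np.hstack([panel(A,20,40,100,pts([187.9,595.4,200.3],87)),panel(B,160,130,80,pts(o["tool_pos"],o["gripper_width"]))]))
```

```text
4.75 15.010273498372593 [425.75243858 254.55281011  26.10323745] [-0.48574173  0.34539943 -0.35196279]
(0, 0, 255) [ 76.4 124.5]
(0, 255, 0) [ 70. 100.]
(0, 0, 255) [ 83.9 115.3]
(0, 255, 0) [78.1 92.3]
(0, 0, 255) [201.8 199.5]
(0, 255, 0) [199.  176.4]
(0, 0, 255) [201.4 194.9]
(0, 255, 0) [198.6 172.2]
```

View pics/g3.png

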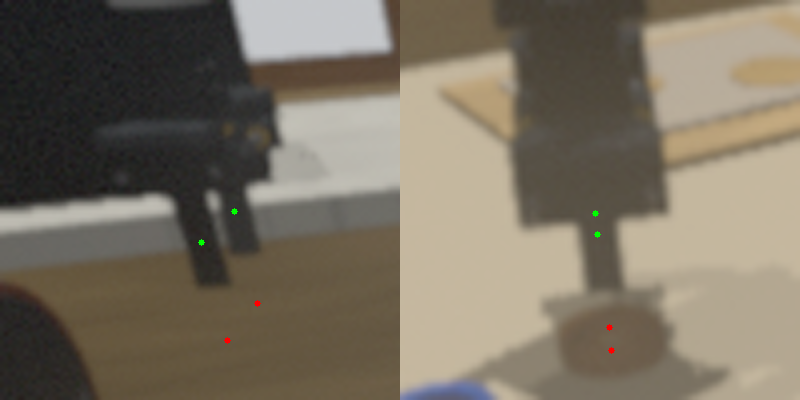

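The tips really sit about 34 mm above where the reported pose puts them, in both pictures and purely vertically; x and y agree. I'll reopen, descend another 34 mm while watching the force, then close.

Emit:
step_arm([
  [[0,0,0],[0,0,0],1],
  [[0,0,0],[0,0,0],1],
  [[0,0,0],[0,0,0],1],
  [[0,0,0],[0,0,0],1],
  [[0,0,0],[0,0,0],1],
  [[0,0,0],[0,0,0],1],
  [[0,0,0],[0,0,0],1],
  [[0,0,0],[0,0,0],1],
  [[0,0,0],[0,0,0],1],
  [[0,0,0],[0,0.003,0],1],
])

```text
time: 5.75
tool_pos: [425.7, 255.4, 26.1]
tcp_rot: [[-0.954, 0.301, -0.0], [0.301, 0.954, -0.0], [0.0, -0.0, -1.0]]
force: [0.3, -0.2, 1.1]
gripper_width: 84.2
grasp_force: 0.0
```

Emit:
step_arm([
  [[0,0,0],[0,0,-0.025],1],
  [[0,0,0],[0,0,-0.05],1],
  [[0,0,0],[0,0,-0.07],1],
  [[0,0,0],[0,0,-0.09],1],
  [[0,0,0],[0,0,-0.1],1],
  [[0,0,0],[0,0,-0.11],1],
  [[0,0,0],[0,0,-0.113],1],
  [[0,0,0],[0,0,-0.113],1],
])

```text
time: 6.55
tool_pos: [425.8, 255.5, -7.8]
tcp_rot: [[-0.954, 0.301, 0.0], [0.301, 0.954, 0.0], [0.0, 0.0, -1.0]]
force: [0.0, 0.2, -0.6]
gripper_width: 87.0
grasp_force: 0.0
```

Emit:
step_arm([
  [[0,0,0],[0,0,0],0],
  [[0,0,0],[0,0,0],0],
  [[0,0,0],[0,0,0],0],
  [[0,0,0],[0,0,0],0],
  [[0,0,0],[0,0,0],0],
  [[0,0,0],[0,0,0],0],
  [[0,0,0],[0,0,0],0],
])

```text
time: 7.25
tool_pos: [425.8, 255.5, -7.7]
tcp_rot: [[-0.954, 0.301, 0.0], [0.301, 0.954, 0.0], [-0.0, 0.0, -1.0]]
force: [0.5, -0.1, 2.0]
gripper_width: 58.2
grasp_force: 30.0
```

Ring gripped. Lift it and carry it over the jig.

Emit:
step_arm([
  [[0,0,0],[0,0,0.15],0],
  [[0,0,0],[0,0,0.3],0],
  [[0,0,0],[0.378,-0.85,0.3],0],
  [[0,0,0],[0.378,-0.85,0.3],0],
  [[0,0,0],[0.378,-0.85,0.3],0],
  [[0,0,0],[0.378,-0.85,0.3],0],
  [[0,0,0],[0.378,-0.85,0.3],0],
  [[0,0,0],[0.378,-0.85,0.3],0],
  [[0,0,0],[0.378,-0.85,0.25],0],
  [[0,0,0],[0.378,-0.85,0.22],0],
])

```text
time: 8.25
tool_pos: [538.3, 0.2, 56.7]
tcp_rot: [[-0.953, 0.303, -0.002], [0.303, 0.953, 0.001], [0.002, 0.0, -1.0]]
force: [0.0, 0.3, -0.2]
gripper_width: 57.8
grasp_force: 30.0
```

Emit:
step_arm([
  [[0,0,0],[0,0,0],0],
  [[0,0,0],[0,0,0],0],
])

```text
time: 8.45
tool_pos: [538.0, 1.9, 57.4]
tcp_rot: [[-0.954, 0.299, -0.002], [0.299, 0.954, 0.001], [0.002, -0.0, -1.0]]
force: [0.2, -0.8, -0.0]
gripper_width: 57.6
grasp_force: 30.0
```

Run:
```python
from fit import *
o=ctrl.observe();p=o["tool_pos"];print(o["time"],p,o["gripper_width"],o["grasp_force"],o["force"])
S=ctrl.read_camera("side")
im=cv2.cvtColor(S["image"],cv2.COLOR_RGB2BGR)[175:255,230:340];f=7
c=cv2.resize(((im/255.)**.6*255).astype(np.uint8),None,fx=f,fy=f,interpolation=cv2.INTER_CUBIC)
def pl(L,col): 
    q=np.array([(proj(S,X)-[230,175]+.5)*f for X in L]).astype(int);cv2.polylines(c,[q],True,col,1)
zu=p[2]+7.7
for r,col in((30,(0,255,0)),(19,(0,255,255))): pl([[p[0]+r*np.cos(a),p[1]+r*np.sin(a),zu+18] for a in t],col)
pl([[p[0]+30*np.cos(a),p[1]+30*np.sin(a),zu] for a in t],(0,255,0))
pl([[539.1+32*np.cos(a),.5+32*np.sin(a),46] for a in t],(0,0,255))
cv2.imwrite("pics/r1.png",c)
```

```text
8.45 [537.98474181   1.8829757   57.41655025] 57.63863912069902 29.999922956340015 [ 0.22484343 -0.82023393 -0.04803526]
```

View pics/r1.png

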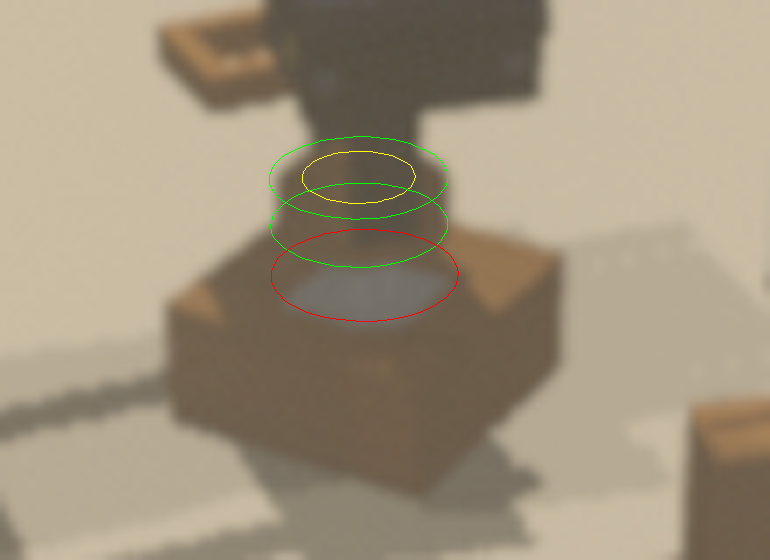

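The ring is in the grip and lies within about 1.5 mm of its predicted outline over the pocket. Lower it gently.

Emit:
step_arm([
  [[0,0,0],[0.002,-0.003,-0.03],0],
  [[0,0,0],[0.002,-0.003,-0.05],0],
  [[0,0,0],[0.002,-0.003,-0.06],0],
  [[0,0,0],[0.002,-0.003,-0.067],0],
  [[0,0,0],[0.002,-0.003,-0.073],0],
  [[0,0,0],[0.002,-0.003,-0.078],0],
  [[0,0,0],[0.002,-0.003,-0.08],0],
  [[0,0,0],[0.002,-0.003,-0.08],0],
])

```text
time: 9.3
tool_pos: [539.8, -0.5, 34.3]
tcp_rot: [[-0.954, 0.301, 0.0], [0.301, 0.954, -0.0], [-0.0, -0.0, -1.0]]
force: [-0.5, -0.4, -1.0]
gripper_width: 57.6
grasp_force: 30.0
```

Emit:
step_arm([
  [[0,0,0],[0,0,-0.004],0],
  [[0,0,0],[0,0,-0.006],0],
  [[0,0,0],[0,0,-0.006],0],
])

```text
time: 9.6
tool_pos: [539.7, -0.4, 32.4]
tcp_rot: [[-0.954, 0.301, 0.0], [0.301, 0.954, -0.0], [-0.0, 0.0, -1.0]]
force: [0.5, 0.4, -0.9]
gripper_width: 57.8
grasp_force: 30.0
```

Emit:
step_arm([
  [[0,0,0],[0,0,0],1],
  [[0,0,0],[0,0,0],1],
  [[0,0,0],[0,0,0],1],
  [[0,0,0],[0,0,0],1],
  [[0,0,0],[0,0,0.1],1],
  [[0,0,0],[0,0,0.2],1],
  [[0,0,0],[0,0,0.35],1],
  [[0,0,0],[-0.05,-0.3,0.45],1],
  [[0,0,0],[-0.05,-0.5,0.45],1],
  [[0,0,0],[-0.05,-0.6,0.45],1],
])

```text
time: 10.6
tool_pos: [526.8, -147.7, 166.2]
tcp_rot: [[-0.954, 0.299, 0.003], [0.299, 0.954, -0.001], [-0.003, -0.0, -1.0]]
force: [1.4, 0.0, -0.6]
gripper_width: 87.1
grasp_force: 0.0
```

Run:
```python
from fit import *
o=ctrl.observe();p=o["tool_pos"];print(o["time"],p,o["gripper_width"])
S=ctrl.read_camera("side");T=ctrl.read_camera("top");out=[]
for P,x0,y0 in((S,250,190),(T,240,175)):
    f=400/64;c=cv2.resize(((cv2.cvtColor(P["image"],cv2.COLOR_RGB2BGR)[y0:y0+64,x0:x0+64]/255.)**.6*255).astype(np.uint8),(400,400),interpolation=cv2.INTER_CUBIC)
    for r,z,col in((30,58,(0,255,0)),(19,58,(0,255,255)),(32,46,(0,0,255))):
        q=np.array([(proj(P,[539.1+r*np.cos(a),.5+r*np.sin(a),z])-[x0,y0]+.5)*f for a in t]).astype(int);cv2.polylines(c,[q],True,col,1)
    out.append(c)
cv2.imwrite("pics/r2.png",np.hstack(out))
```

```text
10.6 [ 526.75094505 -147.73457216  166.17960328] 87.06930615861391
```

View pics/r2.png

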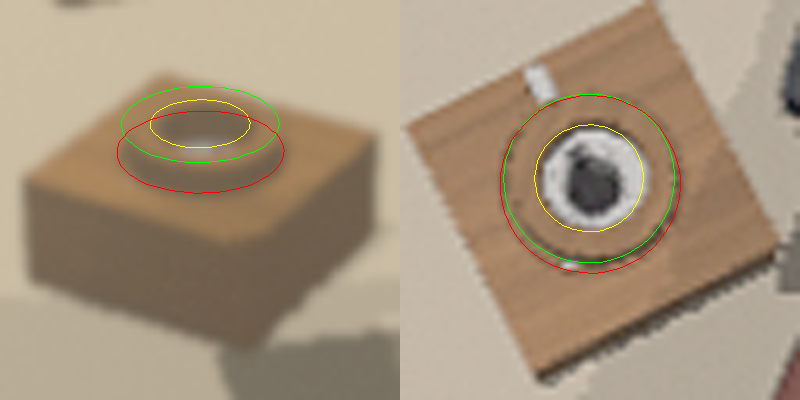

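The ring sits flat in the pocket: its top matches the 58 mm circle at side (200,123), and it is about 1.7 mm off the model in the top view at (595,182). The bore is visible, so I'll refine the jig's centre and yaw from it and remeasure the stamp.

Run:
```python
from fit import *
T=ctrl.read_camera("top");T0=dict(T);T0["image"]=cv2.cvtColor(cv2.imread("pics/top0.png"),cv2.COLOR_BGR2RGB)
p=np.array([[10.8*np.cos(a),10.8*np.sin(a),40] for a in t]);k=box(8.25,3.8,40,40,8.25)
MODELS["bore"]=[p,k]
for n,P in(("now",T),("start",T0)):
    g=P["image"].astype(float).mean(2)
    W=sil(P,[disc(15.5,40,40)],540.5,0,0,0)  # window inside hub
    pw=g[W>.9];hi,lo=np.percentile(pw,92),np.percentile(pw,8);M=np.clip((hi-g)/(hi-lo),0,1)*(sil(P,[disc(18,40,40)],540.5,-.5,0,0)>.5)
    print(n,hi,lo)
    def cost(v): return ((sil(P,MODELS["bore"],v[0],v[1],0,v[2])-M)**2).sum()
    for y0 in(.3,.6):
        r=minimize(cost,[539.5,0,y0],method="Nelder-Mead",options=dict(initial_simplex=np.array([[539.5,0,y0],[542,0,y0],[539.5,3,y0],[539.5,0,y0+.2]]),maxiter=120));print(r.x[:2].round(2),np.degrees(r.x[2]).round(1),r.fun.round(2))
# ring hole now: bright/dark boundary -> ring mask
for P,n,px in((T,"top",(335,204)),):
    ds=ctrl.outline_of(P,"ring_blank")
    for d in ds[:3]:
        c=max(cv2.findContours(d["pixels"].astype(np.uint8),0,1)[0],key=cv2.contourArea);e=cv2.fitEllipse(c)[0] if len(c)>5 else d["pixel"];print("ring",round(d["p"],2),np.round(e,1),at(P,e,58).round(1))
# marker
g=T["image"].astype(float).min(2);sub=g[180:196,255:270];w=np.clip(sub-sub.mean()-15,0,None);ys,xs=np.mgrid[180:196,255:270];c=np.array([(w*xs).sum(),(w*ys).sum()])/w.sum();m=at(T,c,46);print("mark",c,m.round(1),np.degrees(np.arctan2(m[1]-.5,m[0]-539.1)).round(1))
```

```text
now 170.18666666666667 22.573333333333334
[ 5.3926e+02 -3.4000e-01] 27.3 8.26
[ 5.3951e+02 -1.3000e-01] 26.4 8.43
start 114.0 14.200000000000001
[ 5.3931e+02 -3.4000e-01] 27.1 3.26
[ 5.3938e+02 -3.3000e-01] 27.3 3.24
ring 0.64 [174.2 303.1] [321.3 196.6  58. ]
ring 0.55 [269.6 203. ] [539.1   0.8  58. ]
mark [260.18623194 184.16874009] [583.5  23.4  46. ] 27.3
```

The bore centre comes out at (539.3, −0.3), yaw about 28°. Now the stamp: a first squeeze to centre it along one axis, then regrip at 90°.

Emit:
step_arm([
  [[0,0,0],[-0.013,-0.15,-0.02],1],
  [[0,0,0],[-0.013,-0.28,-0.02],1],
  [[0,0,0],[-0.013,-0.28,-0.1],1],
  [[0,0,0],[-0.013,-0.28,-0.2],1],
  [[0,0,0],[-0.013,-0.28,-0.29],1],
  [[0,0,0],[-0.013,-0.28,-0.34],1],
  [[0,0,0],[-0.013,-0.28,-0.37],1],
  [[0,0,0],[-0.013,-0.28,-0.37],1],
])

```text
time: 11.6
tool_pos: [522.0, -229.2, 52.4]
tcp_rot: [[-0.954, 0.3, -0.002], [0.3, 0.954, 0.001], [0.002, 0.001, -1.0]]
force: [0.8, 0.1, -0.3]
gripper_width: 86.7
grasp_force: 0.0
```

Emit:
step_arm([
  [[0,0,0],[0,0,0],0.25],
  [[0,0,0],[0,0,0],0.25],
  [[0,0,0],[0,0,0],0.25],
  [[0,0,0],[0,0,0],0.25],
  [[0,0,0],[0,0,0],0.25],
  [[0,0,0],[0,0,0],0.25],
  [[0,0,0],[0,0,0],0.25],
  [[0,0,0],[0,0,0],0.25],
  [[0,0,0],[0,0,0],0.25],
  [[0,0,0],[0,0,0],0.25],
])

```text
time: 12.6
tool_pos: [522.4, -230.6, 53.4]
tcp_rot: [[-0.954, 0.301, 0.0], [0.301, 0.954, -0.0], [-0.0, -0.0, -1.0]]
force: [-0.6, -1.3, 0.7]
gripper_width: 28.0
grasp_force: 30.0
```

Emit:
step_arm([
  [[0,0,0],[0,0,0],1],
  [[0,0,0],[0,0,0],1],
  [[0,0,0],[0,0,0],1],
  [[0,0,0],[0,0,0],1],
  [[0,0,-0.04],[0,0,0],1],
  [[0,0,-0.08],[0,0,0],1],
  [[0,0,-0.12],[0,0,0],1],
  [[0,0,-0.16],[0,0,0],1],
  [[0,0,-0.2],[0,0,0],1],
  [[0,0,-0.24],[0,0,0],1],
])

```text
time: 13.6
tool_pos: [522.4, -230.4, 53.4]
tcp_rot: [[-0.485, 0.875, 0.0], [0.875, 0.485, 0.0], [0.0, 0.0, -1.0]]
force: [0.1, 0.2, 0.7]
gripper_width: 86.4
grasp_force: 0.0
```

Emit:
step_arm([
  [[0,0,-0.04],[0,0,0],1],
  [[0,0,-0.08],[0,0,0],1],
  [[0,0,-0.12],[0,0,0],1],
  [[0,0,-0.16],[0,0,0],1],
  [[0,0,-0.2],[0,0,0],1],
  [[0,0,-0.24],[0,0,0],1],
  [[0,0,-0.26],[0,0,0],1],
  [[0,0,-0.26],[0,0,0],1],
  [[0,0,-0.26],[0,0,0],1],
  [[0,0,-0.26],[0,0,0],1],
])

```text
time: 14.6
tool_pos: [522.4, -230.4, 53.4]
tcp_rot: [[0.3, 0.954, -0.0], [0.954, -0.3, 0.0], [0.0, -0.0, -1.0]]
force: [0.2, -0.5, -0.7]
gripper_width: 87.0
grasp_force: 0.0
```

Emit:
step_arm([
  [[0,0,0],[0,0,0],0],
  [[0,0,0],[0,0,0],0],
  [[0,0,0],[0,0,0],0],
  [[0,0,0],[0,0,0],0],
  [[0,0,0],[0,0,0],0],
  [[0,0,0],[0,0,0],0],
  [[0,0,0],[0,0,0],0],
  [[0,0,0],[0,0,0],0],
  [[0,0,0],[0,0,0],0],
  [[0,0,0],[0,0,0],0],
])

```text
time: 15.6
tool_pos: [522.4, -230.4, 53.4]
tcp_rot: [[0.301, 0.954, 0.0], [0.954, -0.301, -0.0], [-0.0, 0.0, -1.0]]
force: [0.5, 1.1, -0.3]
gripper_width: 28.4
grasp_force: 30.0
```

Stamp gripped and centred, yaw −17.5°. Lift, carry and turn to 28° over the jig.

Emit:
step_arm([
  [[0,0,0],[0,0,0.12],0],
  [[0,0,0],[0,0,0.22],0],
  [[0,0,0.04],[0,0.05,0.255],0],
  [[0,0,0.08],[0.02,0.2,0.255],0],
  [[0,0,0.12],[0.03,0.35,0.255],0],
  [[0,0,0.16],[0.04,0.5,0.255],0],
  [[0,0,0.2],[0.05,0.62,0.255],0],
  [[0,0,0.23],[0.056,0.7,0.255],0],
  [[0,0,0.253],[0.056,0.74,0.255],0],
  [[0,0,0.253],[0.056,0.767,0.255],0],
])

```text
time: 16.6
tool_pos: [538.6, 1.1, 129.4]
tcp_rot: [[-0.472, 0.882, -0.001], [0.882, 0.472, 0.0], [0.001, -0.001, -1.0]]
force: [0.5, 0.4, -2.8]
gripper_width: 27.7
grasp_force: 30.0
```

Emit:
step_arm([
  [[0,0,0],[0,0,0],0],
  [[0,0,0],[0,0,0],0],
  [[0,0,0],[0,0,0],0],
])

```text
time: 16.9
tool_pos: [539.2, -1.2, 129.8]
tcp_rot: [[-0.468, 0.884, -0.0], [0.884, 0.468, -0.0], [-0.0, -0.0, -1.0]]
force: [-0.1, 0.2, -2.0]
gripper_width: 27.7
grasp_force: 30.0
```

Run:
```python
from fit import *
o=ctrl.observe();p=o["tool_pos"];y=o["tcp_rot"][:,1];print(o["time"],p,np.degrees(np.arctan2(y[1],y[0])),o["gripper_width"],o["force"])
S=ctrl.read_camera("side");yaw=np.arctan2(y[1],y[0]);f=8;x0,y0=240,140
c=cv2.resize(((cv2.cvtColor(S["image"],cv2.COLOR_RGB2BGR)[y0:y0+75,x0:x0+95]/255.)**.6*255).astype(np.uint8),None,fx=f,fy=f,interpolation=cv2.INTER_CUBIC)
zf=p[2]-3.4
def pl(L,col):
    q=np.array([(proj(S,X)-[x0,y0]+.5)*f for X in L]).astype(int);cv2.polylines(c,[q],True,col,1)
w=lambda P:np.array(P)@rz(yaw).T+[p[0],p[1],zf]
pl(w([[28*np.cos(a),28*np.sin(a),0] for a in t]),(0,255,0))
pl(w([[28,-4,0],[36,-4,0],[36,4,0],[28,4,0]]),(0,255,0))
pl(w([[10*np.cos(a),10*np.sin(a),-40] for a in t]),(0,0,255));pl(w([[7*np.cos(a),7*np.sin(a),-44] for a in t]),(0,0,255))
pl(w([[10,-3,-37],[15,-3,-37],[15,3,-37],[10,3,-37]]),(255,0,0))
pl([[539.3+10.8*np.cos(a),-.3+10.8*np.sin(a),40] for a in t],(0,255,255))
cv2.imwrite("pics/s1.png",c)
```

```text
16.9 [539.15929338  -1.1846871  129.80506711] 27.90899598239855 27.72215035772227 [-0.14172901  0.15557452 -1.95797518]
```

View pics/s1.png

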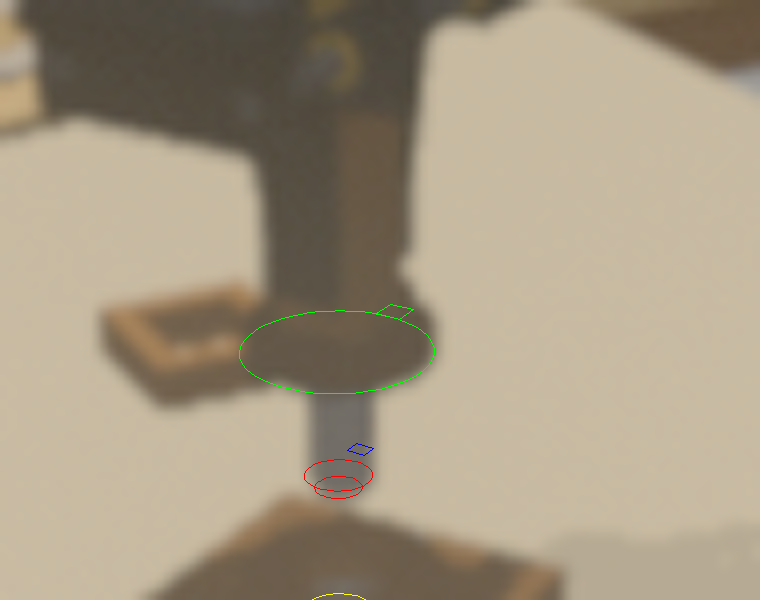

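The stamp hangs straight; the pilot at about (341,480) agrees with the prediction to about 1 mm. Descend in stages.

Emit:
step_arm([
  [[0,0,0],[-0.001,0.004,-0.03],0],
  [[0,0,0],[-0.001,0.004,-0.06],0],
  [[0,0,0],[-0.001,0.004,-0.09],0],
  [[0,0,0],[-0.001,0.004,-0.115],0],
  [[0,0,0],[-0.001,0.004,-0.13],0],
  [[0,0,0],[-0.001,0.004,-0.14],0],
  [[0,0,0],[-0.001,0.004,-0.143],0],
  [[0,0,0],[-0.001,0.004,-0.143],0],
  [[0,0,0],[-0.001,0.004,-0.143],0],
])

```text
time: 17.85
tool_pos: [539.2, 0.9, 87.4]
tcp_rot: [[-0.47, 0.883, 0.001], [0.883, 0.47, -0.0], [-0.0, 0.001, -1.0]]
force: [-0.6, -0.5, -1.9]
gripper_width: 28.0
grasp_force: 30.0
```

Emit:
step_arm([
  [[0,0,0],[0,0,-0.004],0],
  [[0,0,0],[0,0,-0.008],0],
  [[0,0,0],[0,0,-0.012],0],
  [[0,0,0],[0,0,-0.012],0],
])

```text
time: 18.25
tool_pos: [538.7, 0.9, 83.1]
tcp_rot: [[-0.47, 0.883, -0.0], [0.883, 0.47, 0.0], [0.0, -0.0, -1.0]]
force: [-0.6, -0.3, -2.9]
gripper_width: 27.8
grasp_force: 30.0
```

Emit:
step_arm([
  [[0,0,0],[0.001,-0.003,0],0],
  [[0,0,0],[0.001,-0.003,-0.004],0],
  [[0,0,0],[0.001,-0.003,-0.008],0],
  [[0,0,0],[0.001,-0.003,-0.012],0],
  [[0,0,0],[0.001,-0.003,-0.012],0],
])

```text
time: 18.75
tool_pos: [539.0, 0.0, 79.5]
tcp_rot: [[-0.47, 0.883, -0.001], [0.883, 0.47, 0.0], [0.0, -0.0, -1.0]]
force: [-1.0, 0.6, -2.7]
gripper_width: 27.6
grasp_force: 30.0
```

Emit:
step_arm([
  [[0,0,0],[0,0,-0.004],0],
  [[0,0,0],[0,0,-0.008],0],
  [[0,0,0],[0,0,-0.012],0],
  [[0,0,0],[0,0,-0.012],0],
])

```text
time: 19.15
tool_pos: [539.0, 0.0, 76.0]
tcp_rot: [[-0.47, 0.883, -0.0], [0.883, 0.47, 0.0], [0.0, -0.0, -1.0]]
force: [-0.4, -0.3, -2.6]
gripper_width: 27.8
grasp_force: 30.0
```

Already 4 mm below key-contact height with no load, so the key is in the keyway. Continue down.

Emit:
step_arm([
  [[0,0,0],[0,0,-0.006],0],
  [[0,0,0],[0,0,-0.012],0],
  [[0,0,0],[0,0,-0.018],0],
  [[0,0,0],[0,0,-0.024],0],
  [[0,0,0],[0,0,-0.03],0],
  [[0,0,0],[0,0,-0.036],0],
  [[0,0,0],[0,0,-0.04],0],
  [[0,0,0],[0,0,-0.04],0],
])

```text
time: 19.95
tool_pos: [539.0, -0.0, 64.0]
tcp_rot: [[-0.47, 0.883, -0.0], [0.883, 0.47, 0.0], [0.0, -0.0, -1.0]]
force: [0.4, -0.8, -1.7]
gripper_width: 27.7
grasp_force: 30.0
```

Emit:
step_arm([
  [[0,0,0],[0,0,-0.003],0],
  [[0,0,0],[0,0,-0.006],0],
  [[0,0,0],[0,0,-0.008],0],
  [[0,0,0],[0,0,-0.01],0],
  [[0,0,0],[0,0,-0.01],0],
])

```text
time: 20.45
tool_pos: [539.3, -0.0, 61.4]
tcp_rot: [[-0.47, 0.883, 0.0], [0.883, 0.47, -0.0], [-0.0, 0.0, -1.0]]
force: [-0.8, 0.8, -0.2]
gripper_width: 27.9
grasp_force: 30.0
```

The rubber face touches the ring at 61.4, exactly the predicted home height. Build up the press.

Emit:
step_arm([
  [[0,0,0],[0,0,-0.002],0],
  [[0,0,0],[0,0,-0.003],0],
  [[0,0,0],[0,0,-0.003],0],
  [[0,0,0],[0,0,-0.003],0],
])

```text
time: 20.85
tool_pos: [539.3, -0.0, 61.4]
tcp_rot: [[-0.47, 0.883, 0.0], [0.883, 0.47, -0.0], [-0.0, -0.0, -1.0]]
force: [-4.1, 0.4, 6.2]
gripper_width: 27.7
grasp_force: 30.0
```

Emit:
step_arm([
  [[0,0,0],[0,0,-0.0024],0],
  [[0,0,0],[0,0,-0.0024],0],
  [[0,0,0],[0,0,-0.0024],0],
  [[0,0,0],[0,0,-0.0024],0],
])

```text
time: 21.25
tool_pos: [539.3, -0.0, 61.3]
tcp_rot: [[-0.47, 0.883, -0.0], [0.883, 0.47, -0.0], [-0.0, -0.0, -1.0]]
force: [-6.8, 1.2, 12.4]
gripper_width: 27.7
grasp_force: 30.0
```

Run:
```python
from fit import *
S=ctrl.read_camera("side");T=ctrl.read_camera("top")
for i in range(4):
    ctrl.read_camera("side");o=ctrl.observe();print(o["time"],o["tool_pos"].round(2),o["force"].round(1),o["ft_torque"].round(2),o["grasp_force"])
f=lambda P,c,r:cv2.resize(np.clip((cv2.cvtColor(P["image"],cv2.COLOR_RGB2BGR)[r-40:r+40,c-40:c+40]/255.)**.6*255,0,255).astype(np.uint8),(400,400),interpolation=cv2.INTER_CUBIC)
cv2.imwrite("pics/end.png",np.hstack([f(S,282,205),f(T,270,205)]))
```

```text
21.4 [ 5.393e+02 -3.000e-02  6.136e+01] [-7.8  0.2 11.3] [-0.    1.3   0.01] 29.990089579951018
21.45 [ 5.393e+02 -3.000e-02  6.133e+01] [-6.9  0.7 11.5] [0.01 1.31 0.01] 29.99004737706855
21.5 [ 5.3927e+02 -5.0000e-02  6.1330e+01] [-7.1  0.6 12. ] [ 0.03  1.3  -0.  ] 29.99009320512414
21.55 [ 5.3929e+02 -3.0000e-02  6.1340e+01] [-7.2  1.  12.7] [0.02 1.32 0.03] 29.990099316928536
```

View pics/end.png

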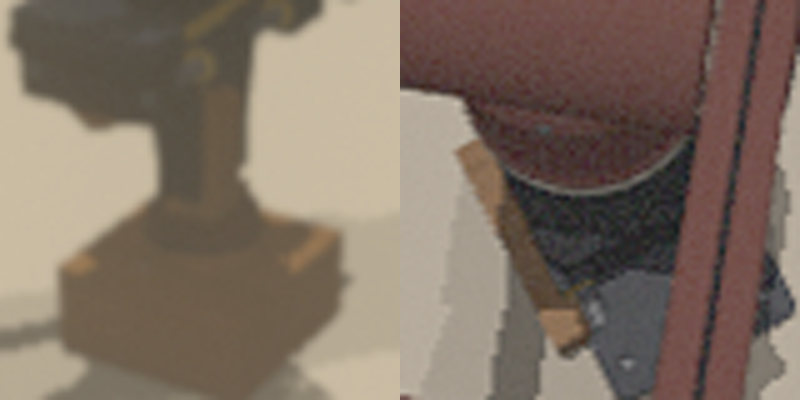

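The picture shows the flange flush on the ring on the jig at (205,235), with the handle in the jaws. The force is steady at about 12 N, so I'm handing in.

```bash
python3 -c "
from station import ctrl
print(ctrl.close_job())"
```

```text
the job is handed in; nothing more can be done
None
```

I handed the job in at about 21.6 s: the ring lies flat in the jig's pocket, and the stamp is keyed in and fully down on it, still gripped and pressing at about 12 N (with about 7 N sideways I left uncorrected); the square blank, jar, phone and blue look-alikes were not touched.

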